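Load the sleeve and index the inspection dial to the camera

ROBOT

A 6-joint arm with a two-finger parallel gripper is mounted at the origin on the work surface. World frame = base frame: x ahead of the robot, y to its left, z up, the work surface at z = 0. Lengths are in mm, angles in rad, forces in N, time in s.
With the tool pointing down it reaches from about 375 to 825 mm from the base axis. Payload 5.5 kg.
Tool frame: the origin (TCP) lies between the finger pads; the fingertips stand 25 mm ahead of it and the grasp point (between the pads) lies 6 mm ahead of it; z points along the fingers, y is the line along which they close (so a half turn about z gives the same grasp; the last joint's range is limited). The gripper opens to 85 mm and grips with 20 to 120 N. Pads are 22 mm wide; open, the fingers measure 114 mm over their backs; the gripper's body (76 mm by 85 mm) begins 54 mm behind the grasp point. The pads swing forward as they close: fully open they stand 13 mm farther back than shut.
Start: joints at [-1.316, 0.314, -0.047, 1.21, 0, 1.571], TCP at [151.228, -580.625, 256.299] pointing down, gripper open.
Joint ranges: [-2.67, 2.67], [-0.69, 1.73], [-1.03, 1.25], [-2.08, 2.16], [-1.42, 1.45], [-3.14, 3.14]. Speed limits (rad/s): [2.39, 2.39, 3.01, 3.14, 3.14, 3.14].

INTERFACE

Orientations are given as a 3x3 rotation matrix whose columns are the frame's x, y, z axes.
In Python, from rig import ctrl gives the robot as it stands.
- The arm moves only by the tool jog_arm, never from a script. Its argument "targets" is a list of rows, each a list of 7 numbers: the turn, a rotation vector about the tool's x, y, z in rad, then the shift along the tool's x, y, z in m, then the opening, from -1 (shut) to 1 (fully open). In form: [[ax, ay, az, dx, dy, dz, grip], ...]. A call has 1 to 12 rows; each row is the pose to reach, as a shift and turn from the pose commanded when the call began, along the tool's axes at that moment; what a row does not reach only later rows make up. A row lasts 1/10 s, in which the tool goes at most 50 mm and 8.59 degrees, less where a joint would pass 70% of its speed; a pose out of reach is approached as far as the arm can. A call with a gripper value outside its range is refused whole. The fingers move at their own pace and stop on an object; "newtons" is the grip in N (left out, the last holds). Time passes only in rows, so rows that repeat a pose let the fingers close. It gives the time, the measured TCP pose, the force, the opening and the grip force at its end, in the units of the state.
- ctrl.observe(): the state, without advancing time (a new reading comes with each control period).
- ctrl.capture(name): name is "scene" or "side" or "wrist"; returns (picture, depth): 420x560x3 uint8, red, green, blue; 420x560 float32, mm along the optical axis (not along the pixel's ray), 0 where there is no reading.
- ctrl.calibration(name): a dict with "vertical_fov" (degrees; the focal length in pixels is half the picture's height over the tangent of half this angle, whatever the lens; pixels are square), "cx", "cy" (the principal point, pixels), "dist_coeffs" ([k1, k2, p1, p2, k3] as OpenCV has them; the pictures are not rectified), "view" (4x4, takes a point from world to camera coordinates). Camera axes: x right, y down, z forward; pixel columns grow to the right and rows downward; lengths in mm; the calibration is good to about 2 mm. A picture is of the moment at which its call begins: read the wrist's pose just before it. calibration takes no time and is no camera call; for the wrist camera it gives the pose at the moment of the call.
- ctrl.finish_job(): hands the job in; it is judged then, once.
Trained networks look in the newest picture that a camera, given by its name, has taken for a name from the list of things; names that differ only in an ending like _2 or _b are one class to them, and where a whole thing is asked for, a point or a joint stands for the part that bears it (a point fixed in the world has none). Each returns a list of dicts, best first, with "score" (0 to 1); they miss things now and then, are a little off and sometimes report something else, mostly with a low value. They report only what shows in the picture. A call takes as long as a camera call. They do not tell look-alikes from the thing itself.
- ctrl.search_frame(label, camera): "box" ([left, top, right, bottom] in pixels, round what is visible of it).
- ctrl.masks_of(label, camera): "pixels" (420x560 bool, what is visible of it) and "box" ([left, top, right, bottom] in pixels, round what is visible of it).
- ctrl.landmark_of(label, camera): "uv" ([column, row] in pixels: a listed point, or the origin of a listed thing).
The state is a dict: "time": time; "joint_positions": joint angles; "dq": joint speeds; "joint_efforts": joint torques, N m; "ee_pos": TCP position; "tcp_rot": TCP orientation; "force": force on the tool from outside, world axes, zero at the start; "torque": the same for the moment, N m; "width": finger opening in mm; "finger_force": force on a finger pad.
Only numpy, scipy, OpenCV 4.12 (cv2) and the standard library are available. Lean on these libraries where they do the work, as an engineer would, in place of code of your own. Each camera call takes 0.05 s, during which the arm holds its last target. There are 200 camera calls.

TASK

Take the tall narrow white sleeve off the steel block and slip it upright, fully down on its shoulder, over the slim post of the inspection jig's dial, and let it go while the dial is still at its home stop. Then grip the knob in the middle of the dial and turn it clockwise (seen from above) three clicks, to the third stop, where the sleeve faces the camera lens, without running on past that stop. Finish still gripping the knob, holding the dial steady in the third stop for the camera, and leave everything else on the bench where it is.

Things in the scene. Friction and masses are not known exactly. Their poses are not given: they have to be found in the camera images.
- sleeve: The part to inspect: white plastic tube, 24 mm outside, 15 mm bore, 44 mm tall, with a dark 4 x 11 mm slot in its upper rim; about 16 g. It starts standing on the steel block, 16 mm above the bench. Origin: centre of its lower end; z up along the tube. Of the white tubes it is the tall narrow one.
- block: Ground steel block, 120 x 100 x 16 mm, lying flat and fixed to the bench; the sleeve and the spacer stand on it. Origin: centre of its underside.
- jig: Inspection jig, fixed to the bench. Origin: on the dial's axis at bench level. Black base plate 12 mm thick, from there x -105 to +130 mm, y -110 to +290 mm. The spring plunger housing stands at x +80 to +155 mm, 48 mm high. The camera with lens and ring light lies level along +y from y = 117 mm outward, its axis 80 mm and its top 111 mm above the bench.
- dial (a joint): Angle of the round dial and its knob, rad: 0 = home stop, growing clockwise seen from above. The spring plunger clicks into a stop every 24 degrees: first 0.419, second 0.838, third 1.257, more beyond; hard ends at -0.12 and 2.7. Turning over to the next stop takes about 0.2 N m, then the dial pulls itself in. The face is 153 mm across, 50 mm above the bench.
- post_seat (a point): On the slim post's axis, top of its 22 mm wide shoulder where the sleeve's lower end rests; 58 mm above the bench, 60 mm from the dial's axis. The post rises 30 mm from there, 11 mm thick, the last 6 mm tapered. At home it is on the robot's side of the dial, in the third stop before the lens. The dial's other nests (23 mm thick post, shallow cup), 72 degrees apart, are not used.
- knob_grip (a point): Point on the dial's axis at the height to grip the knob, 86 mm above the bench. The black knob, fixed in the middle of the dial, is a bar 46 mm long, 14 mm thick and 38 mm high (its top 100 mm above the bench) on a collar 42 mm across whose top is 62 mm above the bench. The point's x axis runs along the bar and points to the slim post, z up; it turns with the dial.
- spacer: Bystander on the steel block: short white ring, 24 mm outside, 12 mm tall. Origin: centre of its underside.
- wide_sleeve: Bystander on the bench: wide white tube, 38 mm outside, 44 mm tall. Origin: centre of its underside.
- plug_gauge: Bystander standing on the jig's base plate, beside the camera: stepped brass plug gauge, 24 mm across, 34 mm tall. Origin: centre of its underside.
- enclosure: Bystander on the bench near the robot: small open white box, 64 x 58 x 32 mm. Origin: centre of its underside.
- tweezers: Bystander on the bench: steel tweezers, 135 mm long, lying flat, 6 mm high. Origin: underside, 50 mm from the closed end.
- screwdriver: Bystander on the bench at the right: screwdriver, 160 mm long, lying. Origin: near its middle, underside.
- wash_bottle: Bystander on the bench at the left: closed white bottle, 56 mm across, 130 mm tall. Origin: centre of its underside.
There are look-alikes about, which are no part of the job. Leave any brown or orange look-alike of the sleeve alone.

How it is judged (in metres and radians):
On the way, in this order (a step that is already met when the one before it is completed fails the run):
1. the sleeve sits fully down over the slim post, upright and let go, with the dial still at its home stop (horizontal distance between sleeve and post_seat below 0.004 m and z of sleeve in the frame of post_seat between -0.003 and 0.003 m and angle between sleeve's own z axis and vertical below 0.08 rad and contact force between the fingers and sleeve below 0.05 N and value of joint dial between -0.15 and 0.15 rad), for 0.3 s.
2. the fingers grip the knob with the dial still at its home stop (contact force between the fingers and knob_bar above 2 N and value of joint dial between -0.15 and 0.15 rad), for 0.1 s.
3. the fingers hold the knob with the dial in its third stop (value of joint dial between 1.157 and 1.357 rad and contact force between the fingers and knob_bar above 2 N), for 0.3 s.
At the end, for the whole second after the job is handed in: The dial is within 0.10 rad of its third stop (1.257 rad) and still, the fingers grip the knob with more than 2 N, and the sleeve, untouched by the fingers, sits on the slim post: within 4 mm of its axis, within 3 mm of the shoulder's height, tilted less than 0.08 rad (all of step 3 and horizontal distance between sleeve and post_seat below 0.004 m and z of sleeve in the frame of post_seat between -0.003 and 0.003 m and angle between sleeve's own z axis and vertical below 0.08 rad and contact force between the fingers and sleeve below 0.05 N and velocity of joint dial between -0.1 and 0.1 rad/s); the arm keeps its last pose, push and grip.
It fails at once if the dial ran on more than half a click past the third stop (value of joint dial above 1.466 rad).
It fails at once if a bystander was moved more than 20 mm (distance of any of spacer, wide_sleeve, plug_gauge, enclosure, tweezers, screwdriver, wash_bottle from where it was at the start of the episode above 0.02 m).
It also fails if it takes over 54 s, if anything falls off the work surface, if the arm or the gripper's body presses on something with over 40 N, if the wrist force passes 120 N, or if a joint passes its speed limit or range.

## Working session

There is one attempt and no reset: what is moved stays moved. The work goes in short steps, Python scripts to look and compute and a tool call to move; the robot and the scene stay as the last step left them, time stands still between calls to the robot, and variables do not carry over. Pictures are saved under pics/ and viewed, at most 10 in all, crops included, and the job is handed in when it is done.

Besides the shell and the picture viewer there is one more tool, called after "Request:" as a command line: name --pt "numbers of a row" for each row, then --argument value for the rest. jog_arm: Moves the arm, as the interface text tells. Its arguments: {"type":"object","properties":{"targets":{"type":"array"},"newtons":{"type":"number"}},"required":["targets"]}

```bash
mkdir -p pics
cat > h.py <<'E'
import numpy as np, cv2
from rig import ctrl
def cam(n):
    c=ctrl.calibration(n); f=210/np.tan(np.radians(c["vertical_fov"])/2)
    K=np.array([[f,0,c["cx"]],[0,f,c["cy"]],[0,0,1]]); return K,np.array(c["dist_coeffs"],float),np.array(c["view"])
def ray(uv,C):
    K,d,V=C; p=cv2.undistortPoints(np.array([[uv]],float),K,d)[0,0]
    R=V[:3,:3]; return -R.T@V[:3,3], R.T@np.array([p[0],p[1],1.])
def at_z(uv,C,z):
    o,r=ray(uv,C); return o+r*(z-o[2])/r[2]
def proj(P,C):
    K,d,V=C; return cv2.projectPoints(np.array(P,float).reshape(-1,3),cv2.Rodrigues(V[:3,:3])[0],V[:3,3],K,d)[0][:,0]
def cloud(mask,dep,C):
    K,d,V=C; v,u=np.nonzero(mask&(dep>0)); p=cv2.undistortPoints(np.c_[u,v].astype(float)[:,None],K,d)[:,0]
    z=dep[v,u]; X=np.c_[p*z[:,None],z]; return (X-V[:3,3])@V[:3,:3]
def save(n,im): cv2.imwrite("pics/"+n,cv2.cvtColor(im,cv2.COLOR_RGB2BGR))
E
python3 - <<'E'
from h import *
ims=[]
for n in ["scene","side"]:
    im,d=ctrl.capture(n); C=cam(n); np.savez(f"{n}0.npz",im=im,d=d); save(n+"0.png",im)
    print(n,-C[2][:3,:3].T@C[2][:3,3])
    for l in ["sleeve","block","post_seat","knob_grip","spacer","wide_sleeve"]:
        if l in("post_seat","knob_grip"): print(l,[(np.round(r["uv"],1),round(r["score"],2)) for r in ctrl.landmark_of(l,n)])
        else: print(l,[(np.round(r["box"]),round(r["score"],2)) for r in ctrl.search_frame(l,n)])
print(ctrl.observe())
E
```

```text
scene [1070.84681602   22.28190162  971.77826503]
sleeve [(array([169., 178., 182., 190.]), 0.68), (array([149., 200., 165., 215.]), 0.6), (array([150., 219., 162., 229.]), 0.59), (array([198., 178., 210., 191.]), 0.54), (array([231., 155., 251., 181.]), 0.37)]
block [(array([175., 202., 219., 244.]), 0.77)]
post_seat [(array([315.9, 204.6]), 0.71)]
knob_grip [(array([107.8, 229.1]), 0.74), (array([309.1, 219.2]), 0.73)]
spacer [(array([362., 152., 399., 167.]), 0.72), (array([279., 201., 338., 254.]), 0.64), (array([192., 229., 204., 236.]), 0.59), (array([455., 229., 496., 264.]), 0.42)]
wide_sleeve [(array([193., 269., 209., 285.]), 0.65), (array([173., 201., 222., 245.]), 0.29)]
side [  385.43883423 -1202.67454864   785.62196009]
sleeve [(array([259., 285., 271., 305.]), 0.7), (array([293., 270., 301., 283.]), 0.67), (array([312., 290., 326., 309.]), 0.63), (array([289., 296., 299., 312.]), 0.6), (array([256., 266., 264., 280.]), 0.55)]
block [(array([279., 266., 330., 293.]), 0.94)]
post_seat [(array([277.7, 200.8]), 0.98)]
knob_grip [(array([299.4, 192.5]), 0.58)]
spacer []
wid
[... 154 characters left out ...]
+00,
        2.24412703e-05,  1.57079473e+00]), 'dq': array([-0.00126002,  0.00010085, -0.00148084,  0.00035074,  0.00070735,
        0.00188595]), 'joint_efforts': array([-1.13632195e-03, -5.39286661e+01,  3.39985836e+01,  1.28990614e-03,
       -1.44256442e-04,  5.91036851e-06]), 'ee_pos': array([ 151.23383982, -580.62302118,  256.31389082]), 'tcp_rot': array([[ 9.67714550e-01,  2.52048703e-01,  2.15110338e-05],
       [ 2.52048703e-01, -9.67714550e-01,  6.44609999e-06],
       [ 2.24412716e-05, -8.16156580e-07, -1.00000000e+00]]), 'force': array([-0.3412277 ,  0.28190353, -0.6148071 ]), 'torque': array([0.01055687, 0.0088387 , 0.04048307]), 'finger_force': 0.0, 'width': 85.44819784558094}
```

Run:
```python
from h import *
a=cv2.imread("pics/scene0.png")[130:310,90:390]; b=cv2.imread("pics/side0.png")[130:330,230:400]
cv2.imwrite("pics/c1.png",cv2.resize(a,None,fx=2.66,fy=2.66,interpolation=3))
cv2.imwrite("pics/c2.png",cv2.resize(b,None,fx=3,fy=3,interpolation=3))
```

```text
(no output)
```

View pics/c1.png

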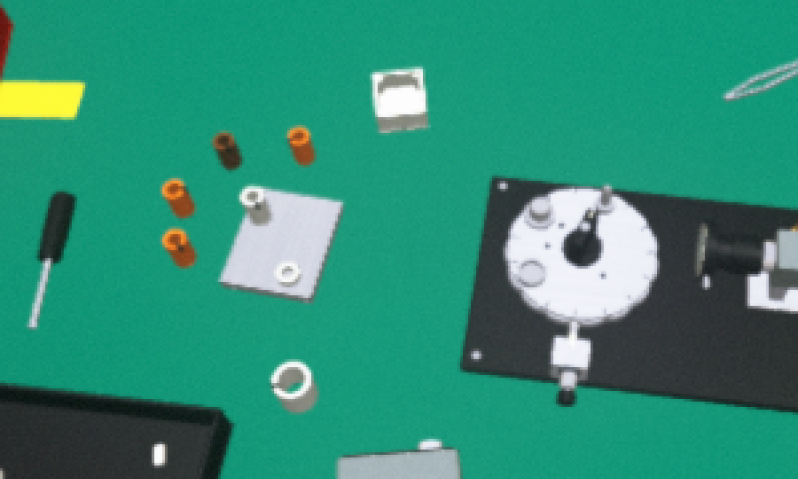

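View pics/c2.png

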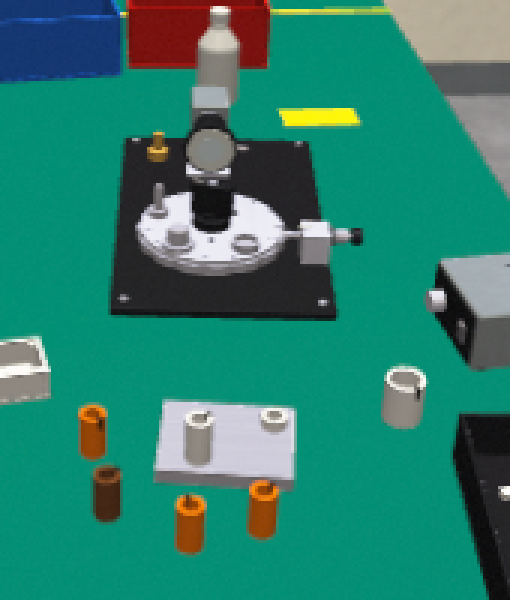

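Left to right in the scene picture: orange tubes at (157,203) and (157,222), brown at (175,186), orange at (203,184); white tall tube on the block at (185,206); ring spacer at (198,232); wide sleeve at (200,274). The only tall narrow white tube is at (185,206), which is (297,276) in the side picture. The slim post is at about (317,203), on the robot's side of the dial.

Run:
```python
from h import *
Z={n:np.load(n+"0.npz") for n in("scene","side")}
for n in Z:
    im,d=Z[n]["im"],Z[n]["d"]; C=cam(n)
    hsv=cv2.cvtColor(im,cv2.COLOR_RGB2HSV)
    m=np.zeros(d.shape,bool)
    if n=="scene": m[195:218,176:196]=1
    else: m[264:288,290:304]=1
    P=cloud(m,d,C); P=P[P[:,2]>25]; print(n,"sleeve",len(P),np.median(P,0),P.min(0),P.max(0))
    print("top ring",P[P[:,2]>55].mean(0) if (P[:,2]>55).any() else 0)
C=cam("scene"); S=cam("side")
print("post top scene",at_z((318,201),C,88), "side seat",at_z((277.7,200.8),S,58),"scene seat",at_z((315.9,204.6),C,58))
print("knob scene",at_z((309.1,219.2),C,86),"side",at_z((299.4,192.5),S,86))
# dial outline from depth
m=np.zeros((420,560),bool); m[195:255,275:342]=1
P=cloud(m,Z["scene"]["d"],C); P=P[(P[:,2]>45)&(P[:,2]<55)]
print("dial",len(P),P.min(0),P.max(0),cv2.minEnclosingCircle(P[:,:2].astype(np.float32)))
# wrist
W=cam("wrist"); print("wristcam pos",-W[2][:3,:3].T@W[2][:3,3],"R",W[2][:3,:3],W[0],W[1])
```

```text
scene sleeve 100 [ 522.06484194 -261.06544366   51.32187797] [ 504.59935142 -273.91869044   25.56911642] [ 529.82836046 -251.21566743   62.45888301]
top ring [ 517.3571718  -262.93129126   58.48071441]
side sleeve 144 [ 514.0704056  -273.29180713   50.43617099] [ 502.30164036 -280.97865777   25.48157799] [ 526.31004996 -253.51864974   64.63609311]
top ring [ 514.46019734 -266.78977202   59.38913758]
post top scene [518.00116105 110.10241565  88.        ] side seat [498.58469292 101.81653005  58.        ] scene seat [511.33402457 106.83555086  58.        ]
knob scene [574.59657761  84.95251847  86.        ] side [568.42100275 102.17223189  86.        ]
dial 1748 [493.67418472   6.9234502   45.0165107 ] [654.76530146 161.49006646  54.92123829] ((573.9105224609375, 85.58026885986328), 81.50430297851562)
wristcam pos [ 216.07301552 -564.0193948   374.58437736] R [[ 2.52484109e-01 -9.67601041e-01 -1.55077025e-05]
 [-9.32362931e-01 -2.43293424e-01  2.67409190e-01]
 [-2.58749184e-01 -6.75021122e-02 -9.63583066e-01]] [[298.04021388   0.         281.43719426]
 [  0.         298.04021388 212.62592784]
 [  0.           0.           1.        ]] [-0.05207098  0.          0.          0.          0.        ]
```

Request:
jog_arm --pt "0 0 0.1 0.12 -0.06 0.03 0" --pt "0 0 0.2548 0.2 -0.1 0.06 0" --pt "0 0 0.2548 0.26 -0.13 0.08 0" --pt "0 0 0.2548 0.31 -0.155 0.096 0" --pt "0 0 0.2548 0.36 -0.18 0.096 0" --pt "0 0 0.2548 0.4 -0.2 0.096 0" --pt "0 0 0.2548 0.432 -0.215 0.096 0" --pt "0 0 0.2548 0.432 -0.215 0.096 0" --pt "0 0 0.2548 0.432 -0.215 0.096 0" --pt "0 0 0.2548 0.432 -0.215 0.096 0" --pt "0 0 0.2548 0.432 -0.215 0.096 0" --pt "0 0 0.2548 0.432 -0.215 0.096 0"

```text
time: 1.9
ee_pos: [515.4, -262.8, 160.0]
tcp_rot: [[1.0, 0.002, -0.001], [0.002, -1.0, -0.0], [-0.001, 0.0, -1.0]]
force: [0.4, -0.2, -0.3]
width: 42.9
finger_force: 0.0
```

```bash
cat > look.py <<'E'
from h import *
import sys
n,name=sys.argv[1],sys.argv[2]
s=ctrl.observe(); C=cam(n); im,d=ctrl.capture(n); np.savez(name+".npz",im=im,d=d,K=C[0],D=C[1],V=C[2]); save(name+".png",im)
print(s["time"],s["ee_pos"],s["tcp_rot"].round(3).tolist(),s["width"],s["finger_force"],s["force"])
for l in sys.argv[3:]:
    print(l,[(np.round(r["uv"],1),round(r["score"],2)) for r in ctrl.landmark_of(l,n)])
E
python3 look.py wrist w1 sleeve spacer
```

```text
1.9 [ 515.41638246 -262.83948299  159.97281338] [[1.0, 0.002, -0.001], [0.002, -1.0, -0.0], [-0.001, 0.0, -1.0]] 42.935288362923885 0.0 [ 0.35428614 -0.20656039 -0.31732177]
sleeve [(array([254.7, 287.5]), 0.81), (array([369.2, 157.8]), 0.78), (array([285.1, 209.2]), 0.69), (array([379. , 221.4]), 0.64), (array([330.5, 280.5]), 0.6)]
spacer [(array([239.1, 120.6]), 0.69)]
```

View pics/w1.png

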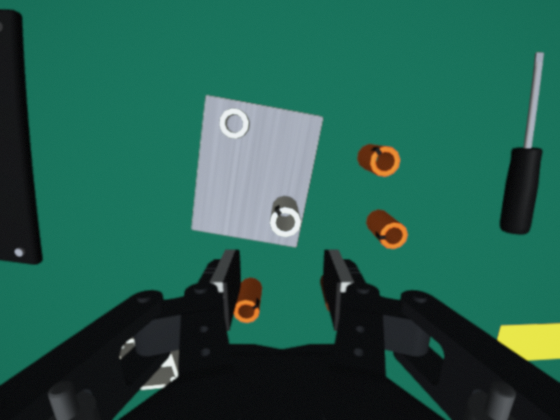

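The wrist picture shows the white tall tube standing on the block. Its top ring is at (285,221) with the dark slot at upper left. The spacer is at (234,123) and the orange and brown tubes stand off the block. I'll fit the ring and confirm it in a crop.

```bash
cat > ring.py <<'E'
from h import *
def load(n):
    z=np.load(n+".npz"); return z["im"],z["d"],(z["K"],z["D"],z["V"])
E
python3 - <<'E'
from ring import *
im,d,C=load("w1")
x0,y0=255,185
g=im[y0:245,x0:315]; print(d[221,285-11:285+12].round(0), d[205:236,285].round(0))
cv2.imwrite("pics/c3.png",cv2.resize(g[:,:,::-1],None,fx=8,fy=8,interpolation=3))
m=(g.min(2)>190).astype(np.uint8)
k,lab,st,ce=cv2.connectedComponentsWithStats(m); i=1+st[1:,4].argmax()
c,_=cv2.findContours((lab==i).astype(np.uint8),0,2); c=max(c,key=len)
h=cv2.convexHull(c); e=cv2.fitEllipse(h); print(e, st[i]); uv=np.array(e[0])+[x0,y0]
print("sleeve top",at_z(uv,C,60))
P=cloud(np.ones(d.shape,bool),d,C); 
m=np.zeros(d.shape,bool); m[y0:245,x0:315]=1; Q=cloud(m,d,C); q=Q[(Q[:,2]>53)]
print("depth top",q.mean(0),q.min(0),q.max(0), cv2.minEnclosingCircle(q[:,:2].astype(np.float32)))
for u in [(384,161),(393,236),(247,311),(330,290)]: print("orange top",u,at_z(u,C,44))
b=Q[(Q[:,2]<30)]; print("block z",np.median(b[:,2]))
E
```

```text
[227. 229. 236. 243. 247. 249. 252. 252. 254. 253. 256. 255. 255. 253.
 253. 252. 249. 247. 245. 242. 235. 228. 229.] [230. 227. 225. 225. 225. 226. 225. 227. 273. 272. 272. 270. 268. 265.
 262. 258. 255. 254. 249. 248. 245. 242. 239. 237. 234. 233. 231. 231.
 230. 230. 230.]
((29.953088760375977, 37.20109558105469), (28.921497344970703, 30.142839431762695), 77.4362564086914) [ 15  23  31  29 379]
sleeve top [ 514.19347303 -266.02430027   60.        ]
depth top [ 515.54125904 -265.98245291   59.70337567] [ 502.97620884 -277.69496921   53.01128267] [ 526.7890765  -254.46242542   62.31297545] ((515.13720703125, -265.9695739746094), 12.162141799926758)
orange top (384, 161) [ 559.59116405 -343.6265254    44.        ]
orange top (393, 236) [ 497.21170111 -357.16543209   44.        ]
orange top (247, 311) [ 424.89767793 -232.43321402   44.        ]
orange top (330, 290) [ 446.47261566 -306.45240416   44.        ]
block z 16.398373478525738
```

View pics/c3.png

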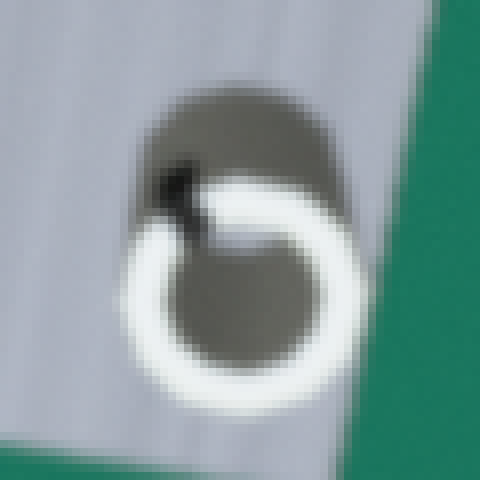

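Crop confirmed: narrow white tube with a dark slot in its rim, standing on the steel block. Moving down to just above it first.

Request:
jog_arm --pt "0 0 0 -0.0005 0.0025 0.04 0" --pt "0 0 0 -0.0005 0.0025 0.07 0" --pt "0 0 0 -0.0005 0.0025 0.07 0" --pt "0 0 0 -0.0005 0.0025 0.07 0"

```text
time: 2.45
ee_pos: [513.7, -267.0, 90.7]
tcp_rot: [[1.0, -0.002, -0.001], [-0.002, -1.0, 0.0], [-0.001, -0.0, -1.0]]
force: [0.9, -0.8, 1.0]
width: 42.4
finger_force: 0.0
```

Request:
jog_arm --pt "0 0 0 0.0005 0 0.03 0" --pt "0 0 0 0.0005 0 0.042 0" --pt "0 0 0 0.0005 0 0.042 0" --pt "0 0 0 0.0005 0 0.042 -1" --pt "0 0 0 0.0005 0 0.042 -1" --pt "0 0 0 0.0005 0 0.042 -1" --pt "0 0 0 0.0005 0 0.042 -1" --pt "0 0 0 0.0005 0 0.042 -1" --newtons 30

```text
time: 3.25
ee_pos: [516.0, -266.7, 49.7]
tcp_rot: [[1.0, 0.0, 0.002], [0.0, -1.0, -0.001], [0.002, 0.001, -1.0]]
force: [0.3, 0.3, 7.2]
width: 23.2
finger_force: 29.9
```

Request:
jog_arm --pt "0 0 0 0 0 -0.04 -1" --pt "0 0 0 0 0 -0.09 -1" --pt "0 0 0 0 -0.03 -0.14 -1" --pt "0 0 0 0 -0.07 -0.14 -1" --pt "0 0 0 0 -0.12 -0.14 -1" --pt "0 0 0 0 -0.17 -0.14 -1" --pt "0 0 0 0 -0.22 -0.14 -1" --pt "0 0 0 0 -0.27 -0.14 -1" --pt "0 0 0 0 -0.32 -0.14 -1" --pt "0 0 0 0 -0.37 -0.14 -1" --pt "0 0 0 0 -0.37 -0.14 -1" --pt "0 0 0 0 -0.37 -0.14 -1"

```text
time: 4.45
ee_pos: [519.0, 46.5, 188.3]
tcp_rot: [[0.998, 0.067, -0.004], [0.067, -0.997, 0.04], [-0.001, -0.04, -0.999]]
force: [0.3, -0.2, 0.1]
width: 23.2
finger_force: 29.6
```

Request:
jog_arm --pt "0 0 0 0 0 0 -1" --pt "0 0 0 0 0 0 -1"

```text
time: 4.65
ee_pos: [518.8, 45.9, 188.2]
tcp_rot: [[0.998, 0.066, -0.004], [0.066, -0.997, 0.04], [-0.002, -0.04, -0.999]]
force: [-0.3, -0.0, -0.7]
width: 23.6
finger_force: 29.6
```

```bash
python3 look.py wrist w2 post_seat knob_grip dial
```

```text
4.65 [518.80342034  45.94806437 188.21806005] [[0.998, 0.066, -0.004], [0.066, -0.997, 0.04], [-0.002, -0.04, -0.999]] 23.583812498737245 29.62162183597684 [-0.26246277 -0.0202175  -0.71659853]
post_seat [(array([213.7, 212.1]), 0.62)]
knob_grip [(array([238.5, 152.5]), 0.72)]Traceback (most recent call last):
  File "look.py", line 7, in <module>
    print(l,[(np.round(r["uv"],1),round(r["score"],2)) for r in ctrl.landmark_of(l,n)])
                                                                ~~~~~~~~~~~~~~~~^^^^^
ValueError: it knows: block, enclosure, jig, knob_grip, plug_gauge, post_seat, screwdriver, sleeve, spacer, tweezers, wash_bottle, wide_sleeve
```

View pics/w2.png

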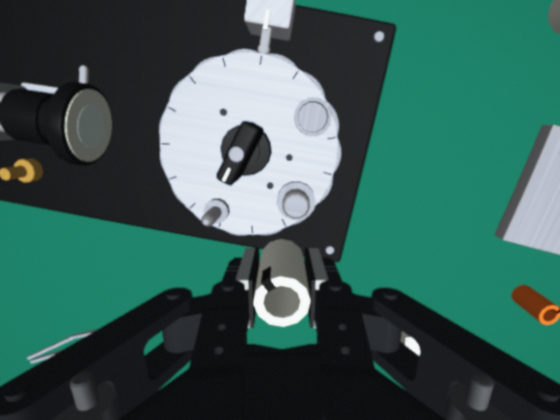

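The sleeve is upright in the fingers (ring at (282,300)). The dial is in view with the slim post's tip near (205,218), the knob at (240,153) and the thick post at (297,200). The last move ended tilted by 0.04 rad because of the joint speed limit. I'll measure the jig and level the tool.

```bash
cat >> ring.py <<'E'
def goto(pos,heading):
    from scipy.spatial.transform import Rotation as Ro
    s=ctrl.observe(); R=s["tcp_rot"]; c,sn=np.cos(heading),np.sin(heading)
    T=np.array([[c,sn,0],[sn,-c,0],[0,0,-1.]])
    print("delta rot",Ro.from_matrix(R.T@T).as_rotvec().round(4),"shift m",(R.T@(np.array(pos)-s["ee_pos"])/1000).round(4),"from",s["ee_pos"].round(1))
E
python3 - <<'E'
from ring import *
im,d,C=load("w2")
print("seat lm",at_z((213.7,212.1),C,58),"knob lm",at_z((238.5,152.5),C,86))
P=cloud(np.ones(d.shape,bool),d,C); print(len(P))
q=P[(P[:,2]>46)&(P[:,2]<54)&(np.hypot(P[:,0]-574,P[:,1]-86)<95)]; print("dial",np.median(q[:,2]),cv2.minEnclosingCircle(q[:,:2].astype(np.float32)),q.mean(0))
q=P[(P[:,2]>66)&(np.hypot(P[:,0]-515,P[:,1]-106)<25)]; print("post pts",len(q),q.mean(0),q.min(0),q.max(0))
q=P[(P[:,2]>95)&(P[:,2]<104)&(np.hypot(P[:,0]-574,P[:,1]-86)<35)].astype(np.float32); print("knob top",len(q),cv2.minAreaRect(q[:,:2]),np.median(q[:,2]))
cv2.imwrite("pics/c4.png",cv2.resize(im[130:250,150:310,::-1],None,fx=5,fy=5,interpolation=3))
goto((518,105,188),-0.31)
E
```

```text
seat lm [512.21376856 109.82590416  58.        ] knob lm [567.44595266  84.44563145  86.        ]
234115
dial 50.66754390048877 ((578.84326171875, 85.22274780273438), 90.08111572265625) [576.74928286  85.40923407  50.69164305]
post pts 12540 [522.42293513  92.12670051 243.29625039] [502.84500486  81.14280888  66.16580979] [530.24185378 113.48902362 266.30333502]Traceback (most recent call last):
  File "<stdin>", line 7, in <module>
cv2.error: OpenCV(4.12.0) /io/opencv/modules/imgproc/src/convhull.cpp:143: error: (-215:Assertion failed) total >= 0 && (depth == CV_32F || depth == CV_32S) in function 'convexHull'
```

```bash
python3 -c "
from ring import *
goto((514,108,188),-0.35)"
```

```text
delta rot [-0.0394  0.0098  0.4161] shift m [-0.0007 -0.0619  0.0027] from [518.8  46.2 188.3]
```

Request:
jog_arm --pt "-0.02 0.005 0.12 0 -0.02 0.001 -1" --pt "-0.039 0.01 0.24 0 -0.04 0.002 -1" --pt "-0.039 0.01 0.34 -0.001 -0.062 0.003 -1" --pt "-0.039 0.01 0.416 -0.001 -0.062 0.003 -1" --pt "-0.039 0.01 0.416 -0.001 -0.062 0.003 -1" --pt "-0.039 0.01 0.416 -0.001 -0.062 0.003 -1" --pt "-0.039 0.01 0.416 -0.001 -0.062 0.003 -1" --pt "-0.039 0.01 0.416 -0.001 -0.062 0.003 -1"

```text
time: 5.6
ee_pos: [467.9, -108.6, 187.8]
tcp_rot: [[0.966, -0.26, 0.013], [-0.26, -0.964, 0.055], [-0.002, -0.057, -0.998]]
force: [0.6, 0.7, -1.2]
width: 23.1
finger_force: 29.6
```

```bash
python3 look.py wrist w3 post_seat knob_grip
python3 - <<'E'
from ring import *
im,d,C=load("w3")
cv2.imwrite("pics/c5.png",cv2.resize(im[90:340,180:400,::-1],None,fx=2.4,fy=2.4,interpolation=3))
E
```

```text
5.6 [ 467.93896366 -108.57186801  187.80280419] [[0.966, -0.26, 0.013], [-0.26, -0.964, 0.055], [-0.002, -0.057, -0.998]] 23.050860187202137 29.621564783155918 [ 0.6018362   0.68371817 -1.20159813]
post_seat [(array([ 55.7, 221.5]), 0.9)]
knob_grip [(array([ 21.1, 158.1]), 0.58), (array([331.6, 291.3]), 0.25), (array([ 53.8, 221.4]), 0.18)]
```

View pics/c5.png

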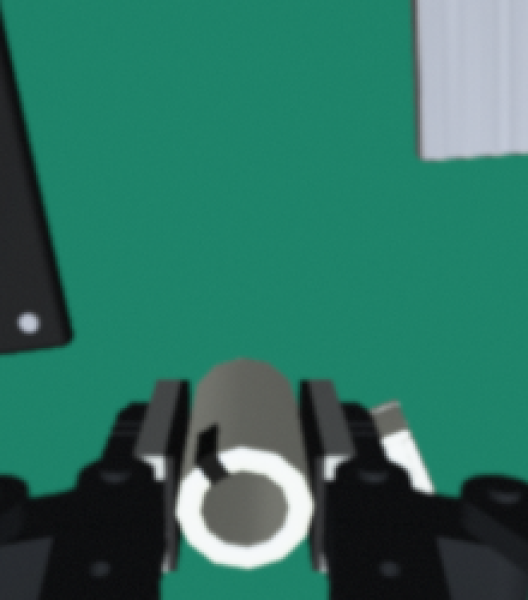

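The tool went the wrong way, to y = -109, with the tilt still there. I'll check the joints before moving again.

```bash
python3 -c "
from ring import *
s=ctrl.observe(); print(s['joint_positions'].round(3),s['dq'].round(3),s['joint_efforts'].round(1),s['ee_pos'],s['time'])
import rig; print([a for a in dir(ctrl) if a[0]!='_'])"
```

```text
[-0.263  0.133 -0.438  1.002  0.058  3.141] [ 0.022  0.008  0.01  -0.002  0.011 -0.   ] [ -0.7 -40.7  31.7   0.1   0.1   0. ] [ 468.26459661 -107.64721736  187.86933004] 5.75
['PlanningError', 'calibration', 'capture', 'finish_job', 'landmark_of', 'masks_of', 'observe', 'search_frame']
```

Joint 6 is at its limit (3.141). At the jig the tool's heading must be at least joint 1's angle, so I'll use the half-turn-equivalent heading of about 2.83, which also suits the knob and its clockwise turn.

```bash
python3 -c "
from ring import *
goto((480,0,190),0.6);goto((500,60,190),1.2)"
```

```text
delta rot [-0.0554 -0.023  -0.8617] shift m [-0.0165 -0.107   0.0041] from [ 468.3 -107.6  187.9]
delta rot [-0.049  -0.0407 -1.4616] shift m [-0.0128 -0.17    0.0078] from [ 468.3 -107.6  187.9]
```

Request:
jog_arm --pt "-0.0554 -0.01 -0.13 0 0 0 -1" --pt "-0.0554 -0.01 -0.26 -0.003 -0.02 0.001 -1" --pt "-0.0554 -0.015 -0.39 -0.006 -0.04 0.002 -1" --pt "-0.0554 -0.018 -0.52 -0.009 -0.06 0.003 -1" --pt "-0.0554 -0.02 -0.65 -0.012 -0.08 0.003 -1" --pt "-0.0554 -0.023 -0.78 -0.016 -0.1 0.004 -1" --pt "-0.055 -0.025 -0.91 -0.016 -0.107 0.004 -1" --pt "-0.053 -0.03 -1.04 -0.016 -0.12 0.005 -1" --pt "-0.052 -0.033 -1.17 -0.015 -0.14 0.006 -1" --pt "-0.05 -0.036 -1.3 -0.014 -0.155 0.007 -1" --pt "-0.049 -0.0407 -1.4616 -0.0128 -0.17 0.0078 -1" --pt "-0.049 -0.0407 -1.4616 -0.0128 -0.17 0.0078 -1"

```text
time: 6.95
ee_pos: [500.7, 62.6, 189.8]
tcp_rot: [[0.357, 0.934, 0.0], [0.934, -0.357, 0.001], [0.001, 0.0, -1.0]]
force: [0.2, 0.2, -0.4]
width: 23.0
finger_force: 29.6
```

```bash
python3 -c "
from ring import *
print(ctrl.observe()['joint_positions'].round(3))
goto((514,108,190),2.0);goto((514,108,190),2.8)"
```

```text
[ 1.240e-01  1.740e-01 -3.830e-01  1.013e+00  1.000e-03  2.060e+00]
delta rot [ 3.000e-04 -8.000e-04 -7.941e-01] shift m [ 0.0471 -0.0038 -0.0001] from [500.7  62.6 189.8]
delta rot [ 7.0000e-04 -6.0000e-04 -1.5941e+00] shift m [ 0.0471 -0.0038 -0.0001] from [500.7  62.6 189.8]
```

Request:
jog_arm --pt "0 0 -0.14 0.01 0 0 -1" --pt "0 0 -0.28 0.02 -0.002 0 -1" --pt "0 0 -0.42 0.03 -0.003 0 -1" --pt "0 0 -0.56 0.04 -0.004 0 -1" --pt "0 0 -0.7 0.047 -0.004 0 -1" --pt "0 0 -0.84 0.047 -0.004 0 -1" --pt "0 0 -0.98 0.047 -0.004 0 -1" --pt "0 0 -1.12 0.047 -0.004 0 -1" --pt "0 0 -1.26 0.047 -0.004 0 -1" --pt "0 0 -1.4 0.047 -0.004 0 -1" --pt "0 0 -1.54 0.047 -0.004 0 -1" --pt "0 0 -1.624 0.047 -0.004 0 -1"

```text
time: 8.15
ee_pos: [513.1, 105.7, 189.8]
tcp_rot: [[-0.951, 0.309, -0.0], [0.309, 0.951, -0.0], [0.0, -0.0, -1.0]]
force: [0.1, 0.0, -1.2]
width: 23.4
finger_force: 29.6
```

Request:
jog_arm --pt "0 0 0 0 0 0 -1" --pt "0 0 0 0 0 0 -1"

```text
time: 8.35
ee_pos: [513.2, 105.7, 189.8]
tcp_rot: [[-0.949, 0.314, -0.0], [0.314, 0.949, -0.0], [0.0, -0.0, -1.0]]
force: [-0.1, 0.2, -0.5]
width: 23.3
finger_force: 29.6
```

```bash
python3 look.py wrist w4 post_seat knob_grip
python3 - <<'E'
from ring import *
im,d,C=load("w4")
cv2.imwrite("pics/c6.png",cv2.resize(im[70:350,160:400,::-1],None,fx=2.1,fy=2.1,interpolation=3))
E
```

```text
8.35 [513.18017647 105.73837506 189.78258356] [[-0.949, 0.314, -0.0], [0.314, 0.949, -0.0], [0.0, -0.0, -1.0]] 23.269094335096952 29.63281838223338 [-0.09209654  0.24817382 -0.48541116]
post_seat [(array([286.2, 209.1]), 0.62)]
knob_grip []
```

View pics/c6.png

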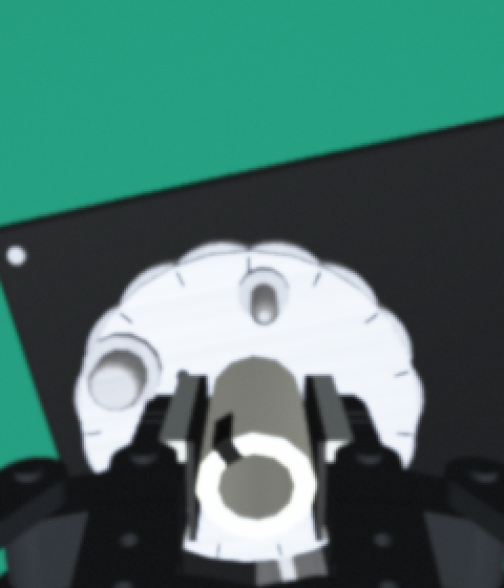

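Crop: slim post shoulder centre at about pixel (286,209), tip at (286,221), held sleeve's ring at (282,302), thick post at left, nothing in the way.

Run:
```python
from ring import *
im,d,C=load("w4")
R=np.array([[-0.949,0.314,0],[0.314,0.949,0],[0,0,-1]]); T=np.array([513.18,105.74,189.78])
s=at_z((286.2,208.8),C,58); t=at_z((285.7,221),C,88)
print("seat",s,"tip",t)
P=cloud(np.ones(d.shape,bool),d,C)
q=P[(P[:,2]>66)&(P[:,2]<92)&(np.hypot(P[:,0]-515,P[:,1]-106)<15)]; print("post",len(q),np.median(q,0),q.min(0),q.max(0))
q=P[(P[:,2]>55)&(P[:,2]<61)&(np.hypot(P[:,0]-515,P[:,1]-106)<15)]; print("shoulder",len(q),cv2.minEnclosingCircle(q[:,:2].astype(np.float32)))
x0,y0=240,270; g=im[y0:340,x0:325]; m=(g.min(2)>205).astype(np.uint8)
k,lab,st,ce=cv2.connectedComponentsWithStats(m); i=1+st[1:,4].argmax()
c,_=cv2.findContours((lab==i).astype(np.uint8),0,2); e=cv2.fitEllipse(cv2.convexHull(max(c,key=len))); print(e,st[i])
uv=np.array(e[0])+[x0,y0]
r=at_z(uv,C,T[2]+10.3); print("ring",uv,r,"tool",R.T@(r-T))
mm=np.zeros(d.shape,bool); mm[y0:340,x0:325]=m>0; Q=cloud(mm,d,C); print("ring z",np.median(Q[:,2]),Q.min(0),Q.max(0))
# dial circle
hs=im.min(2)>150
q=P[(P[:,2]>46)&(P[:,2]<54)&(P[:,0]<600)&(np.hypot(P[:,0]-574,P[:,1]-86)<95)]
h=cv2.convexHull(q[:,:2].astype(np.float32))[:,0]
print("dial",cv2.minEnclosingCircle(q[:,:2].astype(np.float32)))
```

```text
seat [512.1108257  109.76701071  58.        ] tip [513.66107566 108.40114221  88.        ]
post 212 [510.46629278 109.12249853  83.73603907] [507.18503507 103.26565957  66.09938513] [518.17391567 113.91741819  89.7384135 ]
shoulder 279 ((512.745849609375, 108.57488250732422), 10.836798667907715)
((40.91147994995117, 41.23545837402344), (65.99108123779297, 70.18510437011719), 36.092647552490234) [   8    6   65   64 1982]
ring [280.91147995 311.23545837] [517.38280249 103.59270771 200.08      ] tool [ -4.66270934  -0.7181004  -10.3       ]
ring z 199.91526397804745 [497.56748084  33.44549494  40.90627237] [654.78290153 123.40572354 204.1347774 ]
dial ((566.0147705078125, 85.6639633178711), 78.18704986572266)
```

Run:
```python
from ring import *
im,d,C=load("w4")
R=np.array([[-0.949,0.314,0],[0.314,0.949,0],[0,0,-1]]); T=np.array([513.18,105.74,189.78])
mm=np.zeros(d.shape,bool); mm[265:335,245:318]=1
mm&=(im.min(2)>205)
Q=cloud(mm,d,C); q=Q[Q[:,2]>194]; 
c,r=cv2.minEnclosingCircle(q[:,:2].astype(np.float32)); print(len(q),np.median(q[:,2]),c,r,"tool",R.T@(np.array([*c,200])-T))
w=(im.min(2)>205)&(d>0)
D=np.zeros(d.shape,bool); D[265:335,245:318]=1
K,dd,V=C
# image-space: keep white pixels whose depth puts them near
keep=np.zeros(d.shape,np.uint8); v,u=np.nonzero(mm&(d>0)); keep[v[Q[:,2]>194],u[Q[:,2]>194]]=1
cc,_=cv2.findContours(keep,0,2); e=cv2.fitEllipse(cv2.convexHull(max(cc,key=len))); print(e)
x=at_z(e[0],C,200.1); print(x,"tool",R.T@(x-T))
x=at_z((281.9,301.9),C,200.1); print(x,"tool",R.T@(x-T))
```

```text
1202 200.502437100196 (509.0766296386719, 106.39099884033203) 15.646852493286133 tool [  4.09851211  -0.67066039 -10.22      ]
((281.6628112792969, 300.6683654785156), (48.904239654541016, 55.99019241333008), 88.5986328125)
[512.71022875 105.46514805 200.1       ] tool [  0.35950941  -0.40834267 -10.32      ]
[513.28919319 105.37669297 200.1       ] tool [ -0.21770275  -0.31049171 -10.32      ]
```

Request:
jog_arm --pt "0 0 0 0.0019 0.0034 0 -1" --pt "0 0 0 0.0019 0.0034 0.03 -1" --pt "0 0 0 0.0019 0.0034 0.06 -1" --pt "0 0 0 0.0019 0.0034 0.065 -1" --pt "0 0 0 0.0019 0.0034 0.065 -1" --pt "0 0 0 0.0019 0.0034 0.069 -1" --pt "0 0 0 0.0019 0.0034 0.073 -1" --pt "0 0 0 0.0019 0.0034 0.073 -1"

```text
time: 9.3
ee_pos: [512.9, 109.7, 117.2]
tcp_rot: [[-0.95, 0.311, 0.001], [0.311, 0.95, -0.0], [-0.001, 0.0, -1.0]]
force: [0.1, -0.3, 0.2]
width: 23.4
finger_force: 29.6
```

Request:
jog_arm --pt "0 0 0 0 0 0.004 -1" --pt "0 0 0 0 0 0.008 -1" --pt "0 0 0 0 0 0.012 -1" --pt "0 0 0 0 0 0.012 -1"

```text
time: 9.7
ee_pos: [512.0, 109.5, 104.1]
tcp_rot: [[-0.95, 0.311, -0.001], [0.311, 0.95, -0.001], [0.001, -0.001, -1.0]]
force: [-0.5, 0.4, -0.3]
width: 23.3
finger_force: 29.6
```

Request:
jog_arm --pt "0 0 0 0 0 0.004 -1" --pt "0 0 0 0 0 0.008 -1" --pt "0 0 0 0 0 0.011 -1" --pt "0 0 0 0 0 0.0115 -1" --pt "0 0 0 0 0 0.0115 -1"

```text
time: 10.2
ee_pos: [512.4, 109.6, 93.1]
tcp_rot: [[-0.95, 0.311, -0.001], [0.311, 0.95, -0.0], [0.0, -0.0, -1.0]]
force: [-0.1, -0.6, 0.3]
width: 23.4
finger_force: 29.6
```

Request:
jog_arm --pt "0 0 0 0 0 0.001 -1" --pt "0 0 0 0 0 0.002 -1" --pt "0 0 0 0 0 0.002 -1"

```text
time: 10.5
ee_pos: [512.7, 109.7, 91.7]
tcp_rot: [[-0.95, 0.311, 0.0], [0.311, 0.95, -0.0], [-0.0, 0.0, -1.0]]
force: [-0.8, 0.1, 3.1]
width: 23.2
finger_force: 29.9
```

Contact at the expected seat height. Releasing and lifting.

Request:
jog_arm --pt "0 0 0 0 0 0 0" --pt "0 0 0 0 0 0 0" --pt "0 0 0 0 0 0 0" --pt "0 0 0 0 0 0 0" --pt "0 0 0 0 0 0 0" --pt "0 0 0 0 0 0 0" --pt "0 0 0 0 0 -0.03 0" --pt "0 0 0 0 0 -0.07 0" --pt "0 0 0 -0.02 -0.002 -0.098 0" --pt "0 0 0 -0.05 -0.002 -0.098 0" --pt "0 0 0 -0.06 -0.002 -0.098 0" --pt "0 0 0 -0.06 -0.002 -0.098 0"

```text
time: 11.7
ee_pos: [569.4, 88.7, 188.7]
tcp_rot: [[-0.95, 0.312, -0.001], [0.312, 0.95, -0.0], [0.001, -0.001, -1.0]]
force: [0.0, 1.0, -0.9]
width: 42.8
finger_force: 0.0
```

Request:
jog_arm --pt "0 0 0 0 0 0 0" --pt "0 0 0 0 0 0 0"

```text
time: 11.9
ee_pos: [567.3, 89.3, 188.4]
tcp_rot: [[-0.951, 0.311, -0.003], [0.311, 0.951, -0.0], [0.002, -0.001, -1.0]]
force: [0.4, 0.2, -0.6]
width: 42.7
finger_force: 0.0
```

```bash
python3 look.py wrist w5 post_seat knob_grip sleeve
python3 - <<'E'
from ring import *
im,d,C=load("w5")
K=at_z((281,212),C,86)
P=cloud(np.ones(d.shape,bool),d,C)
q=P[(P[:,2]>90)&(P[:,2]<108)&(np.hypot(P[:,0]-513,P[:,1]-109)<25)].astype(np.float32); print("sleeve top",len(q),np.median(q[:,2]),q[:,2].max(),cv2.minEnclosingCircle(q[:,:2]))
cv2.imwrite("pics/c7.png",cv2.resize(im[90:330,150:410,::-1],None,fx=2.4,fy=2.4,interpolation=3))
E
```

```text
11.9 [567.31604929  89.31685661 188.39414541] [[-0.951, 0.311, -0.003], [0.311, 0.951, -0.0], [0.002, -0.001, -1.0]] 42.71765196178763 0.0 [ 0.38827039  0.18520673 -0.56820539]
post_seat [(array([286. , 145.5]), 0.74)]
knob_grip [(array([271.5, 223.2]), 0.64)]
sleeve [(array([284.1, 141.7]), 0.7)]Traceback (most recent call last):
  File "<stdin>", line 5, in <module>
cv2.error: OpenCV(4.12.0) /io/opencv/modules/imgproc/src/shapedescr.cpp:201: error: (-215:Assertion failed) count >= 0 && (depth == CV_32F || depth == CV_32S) in function 'minEnclosingCircle'
```

Run:
```python
from ring import *
im,d,C=load("w5")
P=cloud(np.ones(d.shape,bool),d,C)
q=P[(np.hypot(P[:,0]-513,P[:,1]-109)<20)]; print(len(P),len(q),np.percentile(q[:,2],[0,10,50,90,100]) if len(q) else 0)
print(C[2], d[120:160,284].round())
cv2.imwrite("pics/c7.png",cv2.resize(im[90:330,150:410,::-1],None,fx=2.4,fy=2.4,interpolation=3))
```

```text
234086 1774 [ 11.3755312   49.81076058  62.11894285 102.73696198 104.4157439 ]
[[ 3.10149654e-01  9.50685886e-01 -1.88128010e-03 -2.59990671e+02]
 [ 9.17425949e-01 -2.98778971e-01  2.62794129e-01 -5.09507615e+02]
 [ 2.49272582e-01 -8.32314432e-02 -9.64850095e-01  1.79715620e+02]
 [ 0.00000000e+00  0.00000000e+00  0.00000000e+00  1.00000000e+00]] [280. 282. 251. 251. 251. 246. 245. 247. 197. 198. 197. 197. 196. 197.
 199. 240. 241. 239. 217. 215. 215. 213. 214. 213. 213. 213. 213. 213.
 213. 215. 216. 219. 220. 233. 221. 213. 204. 201. 201. 201.]
```

View pics/c7.png

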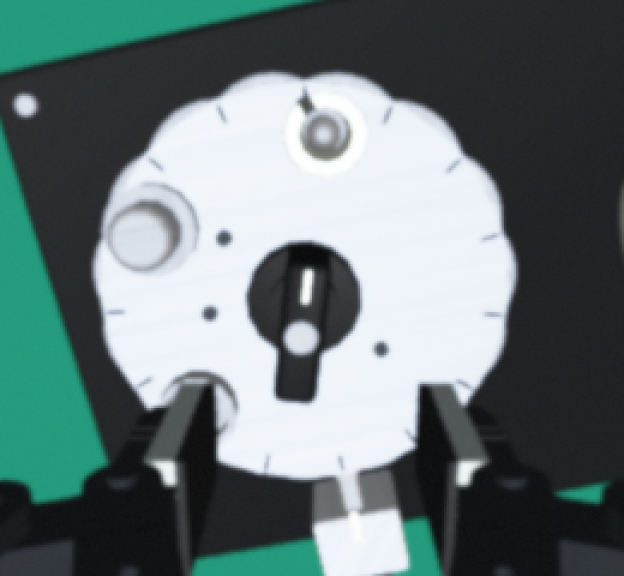

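The sleeve stands on the post with its ring at crop (325,132) and the post tip inside; depth puts its top at about 102–104 mm, so it is seated. The knob bar runs about 5° clockwise of the tool's x axis, with the collar centre at crop (304,297).

Run:
```python
from ring import *
im,d,C=load("w5")
f=lambda x,y:(150+x/2.4,90+y/2.4)
print("collar",at_z(f(304,297),C,62),"knob lm",at_z((271.5,223.2),C,86))
a=at_z(f(309,258),C,100);b=at_z(f(297,401),C,100); print("bar top ends?",a,b,np.linalg.norm(a-b))
l0,l1,r0,r1=[at_z(f(*p),C,100) for p in((288,275),(277,400),(328,275),(316,400))]
for p,q in((l0,l1),(r0,r1)): print("edge heading",np.arctan2(p[1]-q[1],p[0]-q[0]))
print("edge mid",(l0+l1+r0+r1)/4, "width",np.linalg.norm(l1-r1), "bar near end",(l1+r1)/2)
x=at_z(f(325,132),C,102); print("sleeve ring",x); print("tip",at_z(f(323,133),C,88))
h=2.735; T=(567.7,85.9,92)
goto((567.7,85.9,130),h)
```

```text
collar [566.2045989   84.60587397  62.        ] knob lm [566.01252004  80.88656424  86.        ]
bar top ends? [545.53806436  93.69433943 100.        ] [587.79498938  75.84464953 100.        ] 45.87220445558462
edge heading 2.7306472756573212
edge heading 2.737873846924679
edge mid [568.89219322  83.79877679 100.        ] width 12.194163158639952 bar near end [587.42660294  75.80182836 100.        ]
sleeve ring [512.20668567 109.39242292 102.        ]
tip [512.91143425 108.69826548  88.        ]
delta rot [-0.0005 -0.0007  0.0908] shift m [-0.0006 -0.0034  0.0591] from [568.3  89.3 189.1]
```

Request:
jog_arm --pt "0 0 0.09 0 -0.0037 0.02 0" --pt "0 0 0.09 0 -0.0037 0.04 0" --pt "0 0 0.09 0 -0.0037 0.055 0" --pt "0 0 0.09 0 -0.0037 0.055 0" --pt "0 0 0.09 0 -0.0037 0.055 0" --pt "0 0 0.09 0 -0.0037 0.055 0"

```text
time: 12.7
ee_pos: [568.4, 85.8, 135.4]
tcp_rot: [[-0.919, 0.395, 0.001], [0.395, 0.919, -0.0], [-0.001, 0.0, -1.0]]
force: [-0.1, 1.1, -0.4]
width: 42.8
finger_force: 0.0
```

```bash
python3 -c "
from ring import *
goto((567,85.3,93),2.735);goto((567,85.3,93),2.735)"
```

```text
delta rot [0.0005 0.0012 0.0005] shift m [ 0.0012 -0.001   0.0424] from [568.4  85.8 135.4]
delta rot [0.0005 0.0012 0.0005] shift m [ 0.0012 -0.001   0.0424] from [568.4  85.8 135.4]
```

Request:
jog_arm --pt "0 0 0 0.001 -0.001 0.02 0" --pt "0 0 0 0.001 -0.001 0.035 0" --pt "0 0 0 0.001 -0.001 0.042 0" --pt "0 0 0 0.001 -0.001 0.042 0" --pt "0 0 0 0.001 -0.001 0.042 -1" --pt "0 0 0 0.001 -0.001 0.042 -1" --pt "0 0 0 0.001 -0.001 0.042 -1" --pt "0 0 0 0.001 -0.001 0.042 -1" --pt "0 0 0 0.001 -0.001 0.042 -1" --pt "0 0 0 0.001 -0.001 0.042 -1" --pt "0 0 0 0.001 -0.001 0.042 -1" --newtons 80

```text
time: 13.8
ee_pos: [567.0, 84.6, 93.6]
tcp_rot: [[-0.918, 0.396, 0.001], [0.396, 0.918, -0.001], [-0.002, -0.0, -1.0]]
force: [-2.1, -2.3, 4.7]
width: 12.7
finger_force: 79.2
```

```bash
python3 -c "
from ring import *
s=ctrl.observe(); print({k:np.round(s[k],3) for k in('force','torque','ee_pos','width','finger_force','joint_positions')}); goto((567,85.3,93),2.735)"
```

```text
{'force': array([-2.15 , -2.294,  4.677]), 'torque': array([-0.476,  0.401, -0.105]), 'ee_pos': array([567.007,  84.598,  93.555]), 'width': np.float64(12.684), 'finger_force': np.float64(79.173), 'joint_positions': array([ 0.149,  0.378, -0.347,  0.844, -0.001,  0.556])}
delta rot [-0.0005  0.0016 -0.0001] shift m [0.0003 0.0006 0.0006] from [567.   84.6  93.6]
```

Request:
jog_arm --pt "0 0 0.06 0 0 0 -1" --pt "0 0 0.12 0 0 0 -1" --pt "0 0 0.18 0 0 0 -1" --pt "0 0 0.24 0 0 0 -1" --pt "0 0 0.3 0 0 0 -1" --pt "0 0 0.36 0 0 0 -1" --pt "0 0 0.42 0 0 0 -1" --pt "0 0 0.42 0 0 0 -1" --pt "0 0 0.42 0 0 0 -1"

```text
time: 14.7
ee_pos: [567.4, 85.1, 93.6]
tcp_rot: [[-0.678, 0.735, 0.002], [0.735, 0.678, -0.0], [-0.001, 0.001, -1.0]]
force: [-0.7, 0.1, 6.0]
width: 13.4
finger_force: 79.3
```

```bash
python3 -c "
from ring import *
s=ctrl.observe(); print({k:np.round(s[k],3) for k in('force','torque','ee_pos','width','finger_force','joint_positions')}); goto((567,85.3,93),2.735-1.257)"
```

```text
{'force': array([-0.744,  0.06 ,  6.013]), 'torque': array([-0.257,  0.272, -0.311]), 'ee_pos': array([567.385,  85.052,  93.577]), 'width': np.float64(13.408), 'finger_force': np.float64(79.316), 'joint_positions': array([ 0.149,  0.379, -0.347,  0.843, -0.   ,  0.975])}
delta rot [1.800e-03 8.000e-04 8.378e-01] shift m [ 0.0004 -0.0001  0.0006] from [567.4  85.1  93.6]
```

Request:
jog_arm --pt "0 0 0.06 0 0 0 -1" --pt "0 0 0.12 0 0 0 -1" --pt "0 0 0.18 0 0 0 -1" --pt "0 0 0.24 0 0 0 -1" --pt "0 0 0.3 0 0 0 -1" --pt "0 0 0.36 0 0 0 -1" --pt "0 0 0.42 0 0 0 -1" --pt "0 0 0.42 0 0 0 -1" --pt "0 0 0.48 0 0 0 -1" --pt "0 0 0.54 0 0 0 -1" --pt "0 0 0.6 0 0 0 -1" --pt "0 0 0.6 0 0 0 -1"

```text
time: 15.9
ee_pos: [568.1, 85.4, 93.5]
tcp_rot: [[-0.145, 0.989, 0.003], [0.989, 0.145, 0.0], [-0.0, 0.003, -1.0]]
force: [1.4, 0.8, 5.8]
width: 13.0
finger_force: 79.2
```

Request:
jog_arm --pt "0 0 0.04 0 0 0 -1" --pt "0 0 0.08 0 0 0 -1" --pt "0 0 0.12 0 0 0 -1" --pt "0 0 0.16 0 0 0 -1" --pt "0 0 0.2 0 0 0 -1" --pt "0 0 0.23 0 0 0 -1" --pt "0 0 0.238 0 0 0 -1" --pt "0 0 0.238 0 0 0 -1" --pt "0 0 0.238 0 0 0 -1" --pt "0 0 0.238 0 0 0 -1" --pt "0 0 0.238 0 0 0 -1" --pt "0 0 0.238 0 0 0 -1"

```text
time: 17.1
ee_pos: [568.4, 85.4, 93.6]
tcp_rot: [[0.092, 0.996, 0.004], [0.996, -0.092, 0.001], [0.001, 0.004, -1.0]]
force: [3.8, 0.4, 4.8]
width: 12.8
finger_force: 79.2
```

```bash
python3 look.py wrist w6 post_seat sleeve
python3 - <<'E'
from ring import *
s=ctrl.observe(); print({k:np.round(s[k],3) for k in('force','torque','ee_pos','width','finger_force','joint_positions')}); goto((567,85.3,93),2.735-1.257)
im,d,C=ctrl.capture("scene")+(cam("scene"),)
a=im[190:260,270:400]; cv2.imwrite("pics/c8.png",np.hstack([cv2.resize(a[:,:,::-1],(650,350),interpolation=3)]))
wi=load("w6")[0]; b=cv2.resize(wi[:,:,::-1],(400,300)); c=cv2.resize(a[:,:,::-1],(400,215),interpolation=3)
cv2.imwrite("pics/c8.png",np.hstack([b,cv2.copyMakeBorder(c,0,85,0,0,0)]))
E
```

```text
17.1 [568.38547684  85.35758752  93.55086016] [[0.092, 0.996, 0.004], [0.996, -0.092, 0.001], [0.001, 0.004, -1.0]] 12.757948230132552 79.23476815223694 [3.78924504 0.42381006 4.83244244]
post_seat [(array([283.7, 149.9]), 0.88)]
sleeve [(array([281.6, 143.4]), 0.66)]
{'force': array([4.376, 0.465, 5.908]), 'torque': array([-0.05 , -0.423, -0.26 ]), 'ee_pos': array([568.39 ,  85.376,  93.558]), 'width': np.float64(12.985), 'finger_force': np.float64(79.236), 'joint_positions': array([ 0.149,  0.379, -0.346,  0.842, -0.   ,  1.812])}
delta rot [ 0.0035 -0.0008  0.001 ] shift m [-0.0002 -0.0014  0.0006] from [568.4  85.4  93.6]
```

View pics/c8.png

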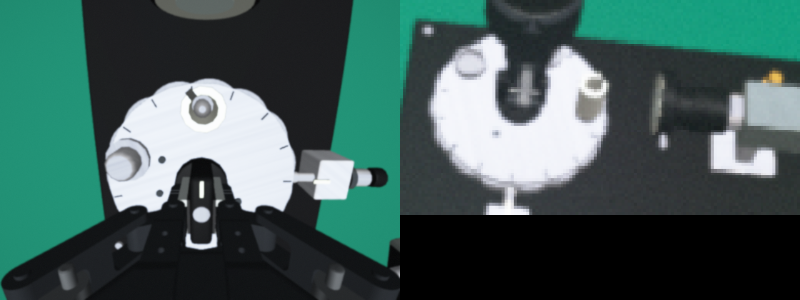

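Run:
```python
from ring import *
im,d,C=load("w6"); p=at_z((283.7,149.9),C,58)
a=np.arctan2(p[1]-85.3,p[0]-567.3); print(p,np.hypot(p[0]-567.3,p[1]-85.3),"dial",2.735-a)
P=cloud(np.ones(d.shape,bool),d,C); q=P[(P[:,2]>96)&(P[:,2]<107)&(np.hypot(*(P[:,:2]-p[:2]).T)<16)]
print("sleeve top",len(q),np.median(q,0))
```

```text
[574.42919518 142.50777917  58.        ] 57.65028552986794 dial 1.2881838378026584
sleeve top 2090 [574.28940309 144.05852006 102.3626923 ]
```

The dial reads about 1.27 rad, which is the third stop within measuring error. The sleeve's top is at 102 mm, so it is still seated, and the grip is 79 N. Handing in.

```bash
python3 -c "
from rig import ctrl
print(ctrl.finish_job())"
```

```text
the job is handed in; nothing more can be done
None
```

The job is handed in, with no verdict returned: the sleeve is seated on the slim post, the dial measures about 1.27–1.29 rad (third stop is 1.257), the knob is still gripped at about 79 N, and I saw no contact with the bystanders, though I did not re-measure them.

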